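Hold the gear cover ready for its screws

ROBOT

A 6-joint arm with a two-finger parallel gripper is mounted at the origin on a cart in front of the work surface, level with it; the furniture and walls round the work are solid. World frame = base frame: x ahead of the robot, y to its left, z up, the work surface at z = 0. Lengths are in m, angles in rad, forces in N, time in s.
With the tool pointing down it reaches from about 0.35 to 0.775 m from the base axis. Payload 7.3 kg.
Tool frame: the origin (TCP) lies at the very end of the fingers, on their centre line; the grasp point (between the pads) lies arm.hold_point_z behind it (arm.hold_point_z is the distance from the TCP to the grasp point, in m); z points along the fingers, y is the line along which they close (so a half turn about z gives the same grasp; the last joint's range is limited). The gripper opens to 92 mm and grips with 3 to 60 N. Pads are 19 mm wide; open, the fingers measure 130 mm over their backs; the gripper's body (75 mm by 190 mm) begins 47 mm behind the grasp point.
Start: joints at [1.057, 0.342, 1.524, -0, 1.275, -0.146], TCP at [0.189, 0.49, 0.227] pointing down, gripper open.
Joint ranges: [-2.53, 2.53], [-0.77, 2.02], [0.04, 2.7], [-1, 4.14], [0.28, 2.66], [-3.11, 3.11]. Speed limits (rad/s): [2.57, 2.57, 3.14, 3.14, 3.14, 3.14].

INTERFACE

Orientations are given as a unit quaternion [w, x, y, z].
In Python, from cell import arm gives the robot as it stands. The module is installed in compiled form; this text tells all that it offers. Calls block until the motion is done:
- arm.goto(position, orientation): joint-space move of the TCP to a pose.
- arm.movel(position, orientation=None, v=0.15): straight line of the TCP; orientation=None keeps the orientation; v is the mean speed in m/s.
- arm.set_joints(angles): joint-space move.
- arm.ungrasp() and arm.clamp(grasp_force=None): open the fingers fully, or close them until they stop; grasp_force is the grip in N (None keeps the last).
- arm.sleep(seconds).
- arm.ik(position, orientation): joint angles nearest the present ones, or None.
- arm.read_state(): the state.
- arm.read_camera(name): name is "side" or "top"; returns (picture, depth): 400x640x3 uint8, red, green, blue; 400x640 float32, m along the optical axis (not along the pixel's ray), 0 where there is no reading.
- arm.camera_model(name): a dict with "camera_matrix" (3x3 intrinsics, pixels), "dist_coeffs" ([k1, k2, p1, p2, k3] as OpenCV has them; the pictures are not rectified), "camera_from_world" (4x4, takes a point from world to camera coordinates). Camera axes: x right, y down, z forward; pixel columns grow to the right and rows downward; lengths in m; the calibration is good to about 2 mm. A picture is of the moment at which its call begins. camera_model takes no time and is no camera call.
A pose or a line that the arm cannot do raises arm.MotionError and nothing moves.
- arm.hand_in(): hands the job in; it is judged then, once.
The state is a dict: "time_s": time; "joint_positions": joint angles; "qvel": joint speeds; "tau": joint torques, N m; "position": TCP position; "tool_rot": TCP orientation; "ft_force": force on the tool from outside, world axes, zero at the start; "torque": the same for the moment, N m; "grip_width": finger opening in m; "grasp_force": force on a finger pad.
Only numpy, scipy, OpenCV 4.12 (cv2) and the standard library are available. Lean on these libraries where they do the work, as an engineer would, in place of code of your own. Each camera call takes 0.05 s, during which the arm holds its last target. There are 200 camera calls.

TASK

The open gear housing needs its cover: of the two white plates, take the one with three holes by its handle and hold it level, hovering one to two centimetres above the housing's rim, turned so that each of its holes is straight over its threaded hole, ready for a colleague to put in the screws. Do not let the cover touch the housing, and leave the four-hole cover and everything else where they are. Hold it still there for at least two seconds and finish while still holding it: do not put it down or let go.

Things in the scene. Friction and masses are not known exactly. Their poses are not given: they have to be found in the camera images.
- cover_grip (a point): centre of the handle bar of the three-hole cover: straight dark steel bar 90 long (x), 14 wide (y), 14 mm thick, over the middle of the white plate along its long side; bar centre 39 mm above the plate's underside, bar 26 mm clear of its top face, on posts 38 mm either side of the middle. x points to the plate's single-hole end, z up. Grasp it from above, across y
- cover_three: the three-hole cover, the one to use: flat white plate 130 (x) x 96 (y) x 6 mm, 0.2 to 0.45 kg, lying on the table; origin at the centre of its underside, axes as cover_grip. Through holes of 14 mm diameter: two in the corners of one end, one in the middle of the other end
- hole_a (a point): centre of the cover's hole in the two-hole end on the +y side, on the underside: 52 mm towards -x and 35 mm towards +y from the cover's origin. Belongs over thread_a
- hole_b (a point): as hole_a, on the -y side: (-52, -35) mm from the cover's origin. Belongs over thread_b
- hole_c (a point): centre of the cover's single hole at the other end, on the underside: (+52, 0) mm from the cover's origin. Belongs over thread_c
- gear_housing: grey box-shaped gear housing fixed to the table, 130 (x) x 96 (y) mm, 60 mm high, open top showing two gears, bare metal rim with three threaded holes. Origin at the centre of its foot, on the table; z up; x to the end with the single threaded hole, where a round drive stub also sticks out of the side, to 83 mm from the centre. Nothing on it is higher than the rim
- thread_a (a point): mouth (8 mm diameter) of the threaded hole in the two-hole end on the +y side of the housing, in the top of the rim, 60 mm above the table: (-52, 35) mm from the housing's axis
- thread_b (a point): as thread_a on the -y side: (-52, -35) mm
- thread_c (a point): mouth of the single threaded hole at the other end: (52, 0) mm
- spare_grip (a point): centre of the handle bar of the spare cover, the same in size, colour and handle but with four holes, one in each corner: it does not fit this housing and stays where it lies on the table. Its two places, left and right of the housing, are exchanged at random with those of the three-hole cover
- cover_four: the four-hole spare cover itself; origin at the centre of its underside, x along its handle. Note: tall kitchen equipment stands behind the work; nearest is a steel-bowl machine 313 mm high, straight behind the housing and a little left, its front about 0.64 m ahead of the robot base: swing and carry in front of it
- box_cutter: bystander: yellow box cutter 24 x 150 x 21 mm lying on the table; origin at the centre of its underside
- peeler: bystander: blue-handled peeler 170 x 25 x 18 mm lying on the table; origin at the centre of its underside
- lemon: bystander: yellow lemon 71 x 53 x 51 mm; origin at its underside as placed
- kitchen_timer: bystander: round wind-up timer with a red top, 65 mm across, 42 mm high; origin at the centre of its underside
- tape_roll: bystander: roll of tan tape lying flat, 98 mm across, 25 mm high; origin at the centre of its underside
- cup_stack: bystander: stack of white paper portion cups, 58 mm across, 52 mm high; origin at the centre of its underside

How it is judged:
On the way, in this order (a step that is already met when the one before it is completed fails the run):
1. the three-hole cover is lifted off the table in the gripper (height (world z) of cover_three above 0.03 m and contact force between the fingers and cover_three above 1 N), for 0.2 s.
2. the cover is held level and still above the rim with all three holes over the threaded holes for 2 s (horizontal distance between hole_a and thread_a below 0.005 m and horizontal distance between hole_b and thread_b below 0.005 m and horizontal distance between hole_c and thread_c below 0.005 m and z of hole_a in the frame of gear_housing between 0.065 and 0.09 m and z of hole_b in the frame of gear_housing between 0.065 and 0.09 m and z of hole_c in the frame of gear_housing between 0.065 and 0.09 m and angle between cover_three's own z axis and vertical below 0.07 rad and linear speed of cover_three below 0.02 m/s and angular speed of cover_three below 0.15 rad/s and contact force between the fingers and cover_three above 1 N and contact force between cover_three and gear_housing below 0.1 N and contact force between cover_three and cover_four below 0.1 N), for 2 s.
At the end, for the whole second after the job is handed in: The three-hole cover hangs in the gripper, touching neither housing nor spare cover; each hole within 5 mm sideways of its threaded hole and 5 to 30 mm above the rim; level within 4 degrees, still (under 20 mm/s), so held for 2 s and through the end (all of step 2); the arm keeps its last pose, push and grip.
It fails at once if the cover presses on the housing (over 1 N) (contact force between cover_three and gear_housing above 1 N).
It fails at once if the four-hole cover is moved more than 20 mm (distance of cover_four from where it was at the start of the episode above 0.02 m).
It fails at once if a bystander (box cutter, peeler, lemon, timer, tape roll or cups) is moved more than 30 mm (distance of any of box_cutter, peeler, lemon, kitchen_timer, tape_roll, cup_stack from where it was at the start of the episode above 0.03 m).
It also fails if it takes over 51 s, if anything falls off the work surface, if the arm or the gripper's body presses on something with over 40 N, if the wrist force passes 120 N, or if a joint passes its speed limit or range.

## Working session

There is one attempt and no reset: what is moved stays moved. The work goes in short steps, each a Python script; the robot and the scene stay as the last script left them, time stands still between calls to the robot, and variables do not carry over. Pictures are saved under pics/ and viewed, at most 10 in all, crops included, and the job is handed in when it is done.

```bash
mkdir -p pics; python3 - <<'E'
from cell import arm
import numpy as np,cv2
for n in("top","side"):
    p,d=arm.read_camera(n); m=arm.camera_model(n)
    np.savez(f"{n}.npz",p=p,d=d,**m); cv2.imwrite(f"pics/{n}0.png",p[:,:,::-1])
    T=m["camera_from_world"];print(n,m["camera_matrix"].round(1).tolist(),m["dist_coeffs"],(-T[:3,:3].T@T[:3,3]).round(3),T[:3,:3].round(2).tolist())
print(arm.hold_point_z,arm.read_state())
E
```

```text
top [[488.3, 0.0, 320.0], [0.0, 488.3, 197.7], [0.0, 0.0, 1.0]] [-0.10211297  0.          0.          0.          0.        ] [0.496 0.06  1.475] [[-0.0, -1.0, -0.0], [-1.0, 0.0, -0.07], [0.07, 0.0, -1.0]]
side [[377.6, 0.0, 315.4], [0.0, 377.6, 196.6], [0.0, 0.0, 1.0]] [-0.00323381  0.          0.          0.          0.        ] [ 0.27  -0.974  0.831] [[0.96, -0.27, 0.01], [-0.15, -0.57, -0.81], [0.23, 0.78, -0.59]]
0.0188 {'time_s': 0.1, 'joint_positions': array([ 1.05697752e+00,  3.42660126e-01,  1.52493940e+00,  1.80206002e-05,
        1.27538980e+00, -1.46001227e-01]), 'qvel': array([ 1.31547539e-03, -1.04968816e-04, -1.55375020e-03,  9.36796894e-04,
        2.49299933e-05, -4.94045325e-04]), 'tau': array([ 1.95946763e-03, -4.32006204e+01, -2.44694781e+01,  7.19944225e-02,
        5.24846662e-02, -8.81816459e-05]), 'position': array([0.18857135, 0.48957102, 0.22610453]), 'tool_rot': array([-2.34384402e-04,  1.82876376e-01,  9.83135669e-01, -6.57882481e-04]), 'ft_force': array([ 0.57697647, -0.06820251,  0.28886657]), 'torque': array([0.01165226, 0.01023571, 0.00132137]), 'grasp_force': 0.0, 'grip_width': 0.09181720037251125}
```

View pics/top0.png

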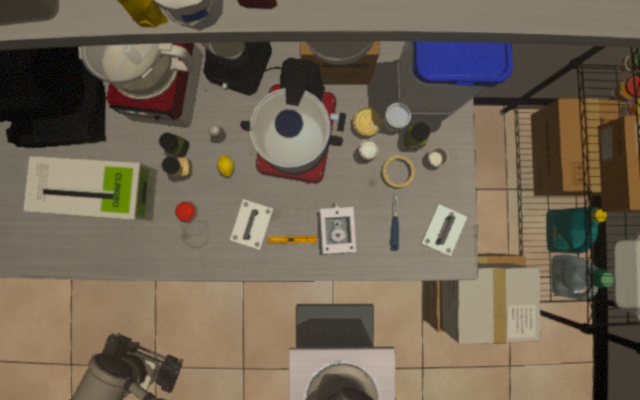

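View pics/side0.png

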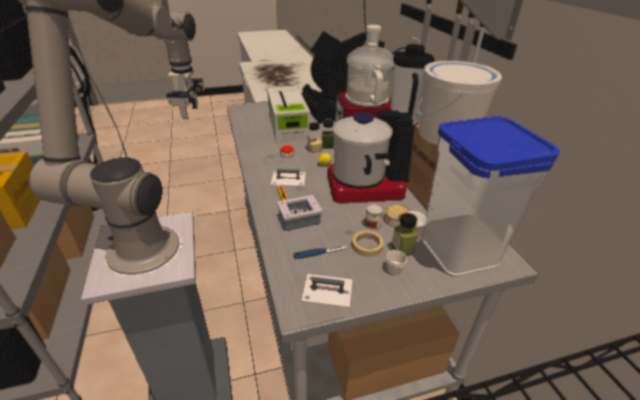

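The top view shows plates at about (251,224) and (445,229), and the housing at (338,230). I'll enlarge this to count the holes.

```bash
python3 - <<'E'
import numpy as np,cv2
p=np.load("top.npz")["p"][:,:,::-1]
A=[cv2.resize(p[195:260,a:a+65],None,fx=6,fy=6,interpolation=cv2.INTER_CUBIC) for a in(220,305,412)]
im=np.vstack([np.hstack([A[0],A[2]])]);im=np.hstack([cv2.resize(x,(266,266),interpolation=cv2.INTER_AREA) for x in A])
cv2.imwrite("pics/crop.png",im)
E
```

```text
(no output)
```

View pics/crop.png

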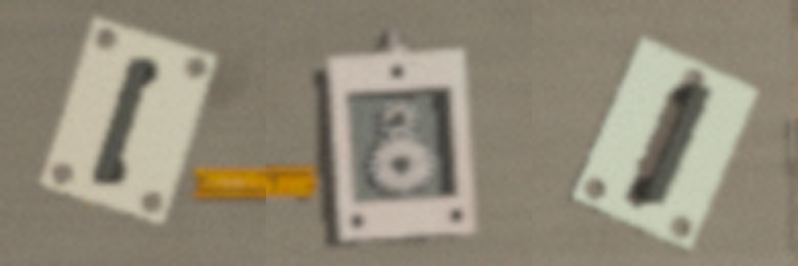

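The left plate has four holes. The right plate, at (445,229), has three, with the single hole at its upper (+x) end. The housing's single hole and drive stub also point up in the image (+x). Next I measure by rectifying onto the known planes.

```bash
cat > h.py <<'E'
import numpy as np,cv2
S=0.0005
def rect(p,m,cx,cy,z,half=0.12):
    """orthographic view of plane z: row -> -x, col -> -y"""
    r=np.arange(-half,half,S); Y,X=np.meshgrid(cy-r,cx-r)
    P=np.stack([X,Y,np.full_like(X,z)],-1).reshape(-1,3)
    T=m["camera_from_world"]
    uv=cv2.projectPoints(P,cv2.Rodrigues(T[:3,:3])[0],T[:3,3],m["camera_matrix"],m["dist_coeffs"])[0].reshape(X.shape+(2,)).astype(np.float32)
    return cv2.remap(p,uv[...,0],uv[...,1],cv2.INTER_CUBIC)
def xy(c,cx,cy,half=0.12): return np.array([cx+half-c[1]*S,cy+half-c[0]*S])
def pix(u,v,m,z):
    n=cv2.undistortPoints(np.array([[[u,v]]],float),m["camera_matrix"],m["dist_coeffs"])[0,0]
    T=m["camera_from_world"];R=T[:3,:3];c=-R.T@T[:3,3];d=R.T@np.array([*n,1]);return c+d*(z-c[2])/d[2]
E
python3 - <<'E'
from h import *
m=np.load("top.npz");p=m["p"][:,:,::-1].copy()
O=[]
for n,(u,v,z) in dict(cover=(445,229,.006),house=(338,230,.06),spare=(251,224,.006)).items():
    c=pix(u,v,m,z);im=rect(p,m,c[0],c[1],z);g=cv2.cvtColor(im,cv2.COLOR_BGR2GRAY)
    t,b=cv2.threshold(cv2.GaussianBlur(g,(0,0),2),0,255,cv2.THRESH_OTSU)
    b=cv2.morphologyEx(b,cv2.MORPH_OPEN,np.ones((17,17)))
    cs,_=cv2.findContours(b,0,2);k=max(cs,key=cv2.contourArea);r=cv2.minAreaRect(k)
    bx=cv2.boxPoints(r);w=np.array([xy(q,*c[:2]) for q in bx])
    ctr=xy(r[0],*c[:2]);L=w-np.roll(w,1,0);l=L[np.argmax(np.linalg.norm(L,axis=1))];l*=np.sign(l[0])
    yaw=np.arctan2(l[1],l[0]);print(n,t,ctr.round(4),np.array(r[1])*S,np.degrees(yaw).round(2))
    R=np.array([[np.cos(yaw),-np.sin(yaw)],[np.sin(yaw),np.cos(yaw)]])
    for h in[(-.052,.035),(-.052,-.035),(.052,0)]:
        q=ctr+R@h
        # dark centroid near the expected hole
        e=((c[1]+.12-q[1])/S,(c[0]+.12-q[0])/S);x0,y0=int(e[0]),int(e[1]);w_=g[y0-18:y0+19,x0-18:x0+19].astype(float)
        k_=np.clip(np.percentile(w_,70)-10-w_,0,None);yy,xx=np.mgrid[-18:19,-18:19]
        o=np.array([(k_*xx).sum(),(k_*yy).sum()])/k_.sum()
        print("  hole",xy((x0+o[0],y0+o[1]),*c[:2]).round(4),"model",q.round(4))
        cv2.circle(im,(x0,y0),8,(0,0,255),1)
    cv2.drawContours(im,[bx.astype(int)],0,(0,255,0),1);O.append(im[:,100:380] if 0 else im)
cv2.imwrite("pics/fit.png",cv2.resize(np.hstack(O),(798,266)))
E
```

```text
cover 161.0 [ 0.5047 -0.3132] [0.09729134 0.13179379] -24.78
  hole [ 0.4718 -0.2598] model [ 0.4722 -0.2596]
  hole [ 0.443  -0.3235] model [ 0.4428 -0.3231]
  hole [ 0.547  -0.3334] model [ 0.5519 -0.3349]
house 150.0 [0.5068 0.0109] [0.13465498 0.09793384] 3.08
  hole [0.4514 0.0433] model [0.453  0.0431]
  hole [ 0.4552 -0.0267] model [ 0.4567 -0.0268]
  hole [0.5569 0.0145] model [0.5587 0.0137]
spare 152.0 [0.5241 0.2707] [0.09751295 0.13147917] -17.68
  hole [0.485  0.3198] model [0.4851 0.3199]
  hole [0.4642 0.2536] model [0.4639 0.2532]
  hole [0.5672 0.2585] model [0.5736 0.2549]
```

View pics/fit.png

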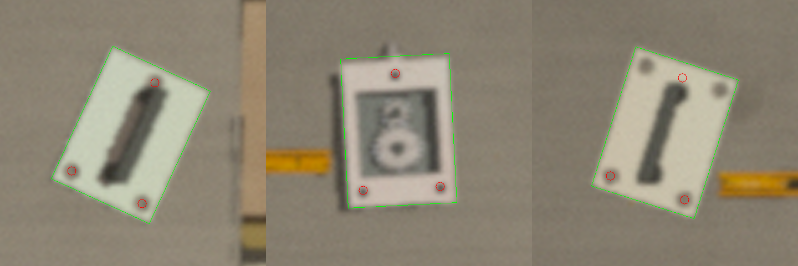

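```bash
cat >> h.py <<'E'
def q(yaw): return [0,np.cos(yaw/2),np.sin(yaw/2),0]
E
python3 - <<'E'
from h import *
from cell import arm
y=np.radians(-24.8)
for k in(y,y+np.pi,y-np.pi): print(k,arm.ik([.5047,-.3132,.15],q(k)), arm.ik([.505,.011,.05],q(k+np.radians(28))))
a=y+np.pi
arm.goto([.42,.15,.3],q(np.pi)); arm.goto([.42,-.2,.3],q(a)); arm.goto([.5047,-.3132,.12],q(a))
print(arm.read_state()["position"],arm.read_state()["time_s"])
arm.movel([.5047,-.3132,.0205],v=.08)
arm.clamp(30); s=arm.read_state();print(s["position"],s["grip_width"],s["grasp_force"],s["ft_force"])
arm.movel([.5047,-.3132,.17],v=.1)
s=arm.read_state();print(s["position"],s["tool_rot"],s["grip_width"],s["grasp_force"],s["ft_force"],s["torque"],s["time_s"])
for n in("top","side"): cv2.imwrite(f"pics/{n}1.png",arm.read_camera(n)[0][:,:,::-1])
E
```

```text
-0.4328416544945937 [-6.84385386e-01  5.33682954e-01  1.43703486e+00 -4.44089210e-16
  1.17087484e+00  1.31925259e+00] [-1.30055230e-01  5.24497139e-01  1.79711201e+00 -4.44089210e-16
  8.19983503e-01  1.38489056e+00]
2.7087509990951992 [-6.84385386e-01  5.33682954e-01  1.43703486e+00 -4.44089210e-16
  1.17087484e+00 -1.82234006e+00] [-1.30055230e-01  5.24497139e-01  1.79711201e+00 -4.44089210e-16
  8.19983503e-01 -1.75670209e+00]
-3.574434308084387 [-6.84385386e-01  5.33682954e-01  1.43703486e+00 -4.44089210e-16
  1.17087484e+00 -1.82234006e+00] [-1.30055230e-01  5.24497139e-01  1.79711201e+00 -4.44089210e-16
  8.19983503e-01 -1.75670209e+00]
[ 0.50528248 -0.3127254   0.12124291] 3.875
[ 0.50476316 -0.31302483  0.02051066] 0.014092318986794444 29.99983102083206 [0.31316689 1.08675062 0.4792998 ]
[ 0.50442133 -0.31297495  0.16925809] [-6.27511465e-04  2.14732288e-01  9.76672695e-01  3.14149469e-04] 0.013967141082984627 29.99939113855362 [-1.0621002   0.23328863 -3.6609017 ] [ 0.00019191  0.00671568 -0.00746993] 8.1
```

```bash
python3 - <<'E'
from h import *
from cell import arm
a=np.radians(183.2)
arm.goto([.46,-.15,.19],q(np.radians(170)));arm.goto([.5051,.0114,.17],q(a)); arm.movel([.5051,.0114,.120],q(a),v=.05);arm.sleep(.5)
s=arm.read_state();print(s["position"],s["tool_rot"],s["grip_width"],s["time_s"])
for n in("top","side"):
    p,d=arm.read_camera(n);np.savez(n+"2.npz",p=p,d=d,**arm.camera_model(n))
    m=arm.camera_model(n)
    if n=="top": im=rect(p[:,:,::-1].copy(),m,.505,.011,.1055)
    else:
        T=m["camera_from_world"];P=np.array([.505,.011,.1])
        uv=cv2.projectPoints(P[None],cv2.Rodrigues(T[:3,:3])[0],T[:3,3],m["camera_matrix"],m["dist_coeffs"])[0].ravel().astype(int);print(uv)
        im2=cv2.resize(p[uv[1]-40:uv[1]+40,uv[0]-40:uv[0]+40,::-1],(400,400),interpolation=cv2.INTER_CUBIC)
cv2.imwrite("pics/hov.png",np.hstack([cv2.resize(im,(400,400)),im2]))
E
```

```text
[0.50510267 0.01139916 0.12004379] [ 3.10346433e-05 -2.79044845e-02  9.99610594e-01  2.32957782e-06] 0.013725704349492532 11.2833
[299 196]
```

View pics/hov.png

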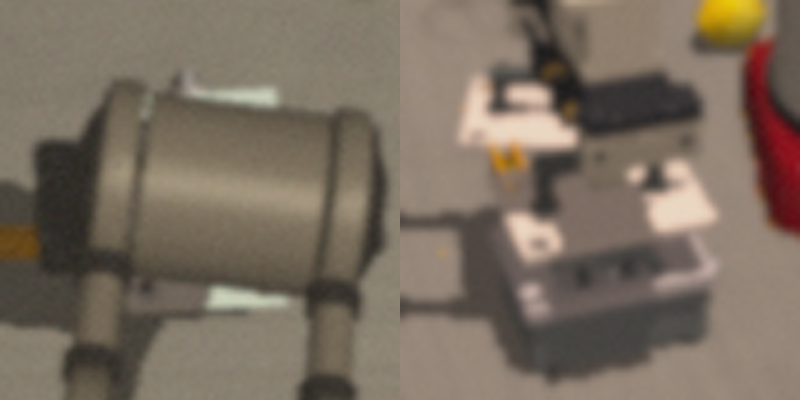

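The cover hangs over the housing. The top view shows only edge strips because the wrist hides the rest, but the side view shows the plate's near long edge and hole_b. I'll check tilt and alignment in the side view against the predictions.

```bash
python3 - <<'E'
from h import *
c=np.array([.5051,.0114]);y=np.radians(3.2);R=np.array([[np.cos(y),-np.sin(y)],[np.sin(y),np.cos(y)]])
def ov(f,z,cc=c,top=True):
    m=np.load(f);im=rect(m["p"][:,:,::-1].copy(),m,*cc,z,.1);im=cv2.resize(im,(400,400))
    for h in[(-.052,.035),(-.052,-.035),(.052,0)]:
        w=c+R@h;cv2.circle(im,tuple(int(v) for v in((cc[1]+.1-w[1])/S,(cc[0]+.1-w[0])/S)),14 if top else 8,(0,0,255),1)
    w=[c+R@np.array(h) for h in[(.065,.048),(.065,-.048),(-.065,-.048),(-.065,.048)]]
    cv2.polylines(im,[np.array([((cc[1]+.1-a[1])/S,(cc[0]+.1-a[0])/S) for a in w]).astype(int)],True,(0,255,0),1)
    return im
cv2.imwrite("pics/ov.png",np.hstack([ov("side.npz",.06,top=False),ov("side2.npz",.1055)]))
m=np.load("side2.npz");d=m["d"];v,u=np.nonzero((d>0));n=cv2.undistortPoints(np.c_[u,v].astype(float)[:,None],m["camera_matrix"],m["dist_coeffs"])[:,0]
T=m["camera_from_world"];P=(np.c_[n,np.ones(len(n))]*d[v,u][:,None]-T[:3,3])@T[:3,:3]
g=m["p"].mean(2)[v,u];L=(P[:,:2]-c)@R
k=(abs(P[:,2]-.1055)<.012)&(abs(L[:,0])<.06)&(abs(L[:,1])<.044)&(g>150);A=np.c_[L[k],np.ones(k.sum())]
for _ in range(3):
    s=np.linalg.lstsq(A,P[k,2],rcond=None)[0];r=P[k,2]-A@s
print(k.sum(),s,r.std())
E
```

```text
132 [ 0.002009   -0.00538297  0.10622866] 0.0015312025503232576
```

View pics/ov.png

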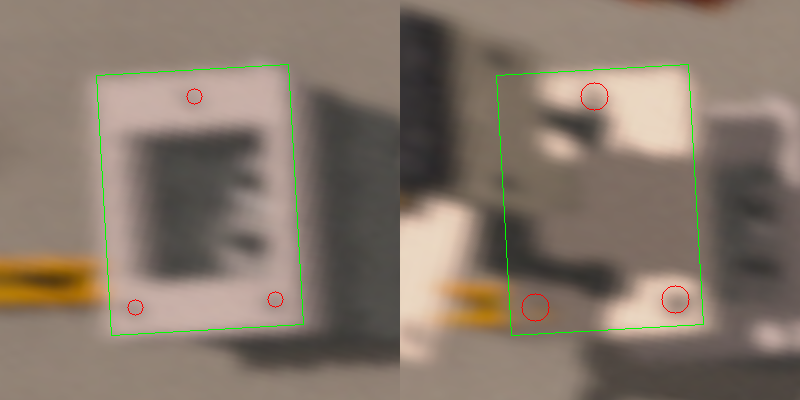

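The plate is level (tilt about 0.006 rad). Its outline and hole_b match the prediction to within about 1–2 mm in the side view, and its front and rear edges do the same in the top view. I'll lower it, hold, check and hand in.

```bash
python3 - <<'E'
from h import *
from cell import arm
arm.movel([.5051,.0114,.0965],q(np.radians(183.2)),v=.03);arm.sleep(3)
s=arm.read_state();print(s["position"],s["grip_width"],s["grasp_force"],s["ft_force"],s["time_s"])
p,d=arm.read_camera("side");m=arm.camera_model("side")
T=m["camera_from_world"];v,u=np.nonzero(d>0);n=cv2.undistortPoints(np.c_[u,v].astype(float)[:,None],m["camera_matrix"],m["dist_coeffs"])[:,0]
P=(np.c_[n,np.ones(len(n))]*d[v,u][:,None]-T[:3,3])@T[:3,:3];L=P[:,:2]-[.5051,.0114]
k=(abs(P[:,2]-.082)<.012)&(abs(L[:,0])<.055)&(abs(L[:,1])<.04)&(p.mean(2)[v,u]>150)
z=np.median(P[k,2]);print("plate top z",z,k.sum())
if abs(z-.082)<.005 and s["grasp_force"]>10: print(arm.hand_in())
E
```

```text
[0.50509977 0.01138553 0.09649755] 0.013434909852067991 29.99933034181595 [ 0.16255565  0.26572849 -3.87658644] 15.3167
plate top z 0.08279961226047397 85
the job is handed in; nothing more can be done
None
```

I handed the job in at about 15 s with the three-hole cover still gripped at 30 N. It is level, about 16 mm above the housing's rim, and its holes are over the threads to within about 2 mm by camera; the hand-in returned no verdict.

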